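# Refit the handle of an ink roller

## Task

The ink roller in the cushioned cradle has lost its handle. Take the tall barrel handle out of the wooden rack, set its tapered shank upright in the roller's socket, and tap or press it fully home until its shoulder sits on the socket's rim and friction alone holds it. Drive it gently, never with more than about 35 N, leave it released and upright, and do not disturb the other tools in the rack, the ink tin or the lino block.

Things in the scene. Friction and masses are not known exactly. Their poses are not given: they have to be found in the camera images.
- handle: Roller handle in one of the rack's holes: straight dark-wood barrel, 28 mm across, on a steel ferrule 32 mm across, 14 mm high. Origin: middle of the shoulder (ferrule's flat underside); z up its axis, flat top at z = 100 mm. Below the origin a tapered steel shank 40 mm long, 20 mm across at the shoulder, 14 mm at the tip. 160 g; yaw is irrelevant. It is the tallest tool in the rack.
- socket_mouth (a point): Centre of the roller socket's mouth, level with its rim, about 125 mm above the table; z up. Rim 37 mm across; bore 42 mm deep, 19 mm wide at the mouth, tapered like the shank. Set in lightly, the shank stops with its shoulder 4 to 7 mm above the rim; driving it home, shoulder on rim (handle's origin at this point), takes 8 to 20 N downwards, and then it stays by friction.
- brayer: The ink roller with its socket: rubber roller 40 mm across, 110 mm long, steel yoke 140 mm wide, socket on its middle. Origin on the roller's axis, 83 mm below the mouth; y along the roller, z up. It cannot leave its cradle, but it rests on a rubber cushion: roller and socket sink 1 mm for every 3 N of load (18 mm at most) and come back up.
- cradle: Wooden cradle, 110 x 190 mm, under the ink roller, fixed to the table. Origin on the table under the socket; y along the roller.
- rack: Pale wooden rack fixed to the table, 70 mm (x) by 200 mm (y) and 55 mm high. Origin: centre of its underside. Three upright holes 23 mm wide on its y axis, at y = -65, 0 and +65 mm; the tools stand in them with their shoulders on the rack's top face.
- gouge: Bystander in the rack: gouge with a short pale mushroom-shaped wooden handle, 54 mm tall above the rack, 42 mm wide at the widest. Origin at its shoulder on the rack's top, z up.
- scriber: Bystander in the rack: thin black scriber handle 13 mm in diameter, 80 mm tall above the rack, on a 28 mm round collar. Origin at its shoulder on the rack's top, z up.
- ink_tin: Bystander on the table: ink tin 80 mm in diameter, 55 mm high. Origin: centre of its underside.
- lino_block: Bystander on the table: carved lino block 90 x 130 mm, 14 mm thick. Origin: centre of its underside.
Not all that is in view belongs to the job. What is meant by the cradle is not green or purple, and is the smaller of those in its own colour.

How it is judged:
By the outcome, as a careful person would: the job done as asked, in the order asked, and still so for the second after the job is handed in, with the robot touching nothing.
It also fails if it takes over 58 s, if anything falls off the work surface, if the arm or the gripper's body presses on something with over 40 N, if the wrist force passes 120 N, or if a joint passes its speed limit or range.

## Robot

A 6-joint arm with a two-finger parallel gripper is mounted at the origin on the work surface. World frame = base frame: x ahead of the robot, y to its left, z up, the work surface at z = 0. Lengths are in m, angles in rad, forces in N, time in s.
With the tool pointing down it reaches from about 0.35 to 0.85 m from the base axis. Payload 8.1 kg.
Tool frame: the origin (TCP) lies at the very end of the fingers, on their centre line; the grasp point (between the pads) lies 19 mm behind it; z points along the fingers, y is the line along which they close (so a half turn about z gives the same grasp; the last joint's range is limited). The gripper opens to 93 mm and grips with 3 to 60 N. Pads are 15 mm wide; open, the fingers measure 128 mm over their backs; the gripper's body (75 mm by 188 mm) begins 65 mm behind the grasp point.
Start: joints at [-1.312, 0.13, 1.488, -0, 1.523, -0.085], TCP at [0.202, -0.565, 0.219] pointing down, gripper open.
Joint ranges: [-2.96, 2.96], [-0.89, 2.26], [0.02, 2.5], [-1.34, 4.48], [0, 2.73], [-2.66, 2.66]. Speed limits (rad/s): [2.39, 2.39, 2.79, 3.14, 3.14, 3.14].

## Interface

Orientations are given as a rotation vector (axis times angle).
In Python, from plant import robot gives the robot as it stands. The module is installed in compiled form; this text tells all that it offers.
- The arm moves only by the tool play_rows, never from a script. Its argument "increments" is text: rows parted by semicolons, each of 5 numbers parted by spaces: the shift along the tool's x, y, z in mm, then the turn about the tool's z in degrees, then the closure, from -1 (fully open) to 1 (shut). In form: dx dy dz yaw claw; .... A call has 1 to 20 rows; each row is the pose to reach, as a shift and turn from the pose commanded when the call began, along the tool's axes at that moment; what a row does not reach only later rows make up. A row lasts 1/10 s, in which the tool goes at most 50 mm and 8.59 degrees, less where a joint would pass 70% of its speed; a pose out of reach is approached as far as the arm can. A call with a gripper value outside its range is refused whole. The fingers move at their own pace and stop on an object; "force" is the grip in N (left out, the last holds). Time passes only in rows, so rows that repeat a pose let the fingers close. It gives the time, the measured TCP pose, the force, the opening and the grip force at its end, in the units of the state.
- robot.read_state(): the state, without advancing time (a new reading comes with each control period).
- robot.read_camera(name): name is "side" or "top"; returns the picture (384x512x3 uint8, blue, green, red); there is no depth.
- robot.calibration(name): a dict with "vertical_fov" (degrees; the focal length in pixels is half the picture's height over the tangent of half this angle, whatever the lens; pixels are square), "cx", "cy" (the principal point, pixels), "rvec" (rotation vector, rad) and "tvec" (3), from world to camera coordinates, as OpenCV has them. Camera axes: x right, y down, z forward; pixel columns grow to the right and rows downward; lengths in m; the calibration is good to about 2 mm. A picture is of the moment at which its call begins. calibration takes no time and is no camera call.
- robot.close_job(): hands the job in; it is judged then, once.
Trained networks look in the newest picture that a camera, given by its name, has taken for a name from the list of things; names that differ only in an ending like _2 or _b are one class to them, and where a whole thing is asked for, a point or a joint stands for the part that bears it (a point fixed in the world has none). Each returns a list of dicts, best first, with "conf" (0 to 1); they miss things now and then, are a little off and sometimes report something else, mostly with a low value. They report only what shows in the picture. A call takes as long as a camera call. They do not tell look-alikes from the thing itself.
- robot.recognise(camera, query): "centre" ([x, y, z] in m, in world coordinates, good to about 4 mm: the middle of the surface that is visible of it).
- robot.regions_of(camera, query): "pixels" (384x512 bool, what is visible of it).
- robot.landmark_of(camera, query): "centre" ([x, y, z] in m, in world coordinates, good to about 4 mm: a listed point, or the origin of a listed thing).
The state is a dict: "t": time; "q": joint angles; "dq": joint speeds; "joint_torque": joint torques, N m; "tool_pos": TCP position; "orientation": TCP orientation; "force": force on the tool from outside, world axes, zero at the start; "wrist_torque": the same for the moment, N m; "opening": finger opening in m; "gripper_force": force on a finger pad.
Only numpy, scipy, OpenCV 4.12 (cv2) and the standard library are available. Lean on these libraries where they do the work, as an engineer would, in place of code of your own. Each camera call takes 0.05 s, during which the arm holds its last target. There are 200 camera calls.

## Working session

There is one attempt and no reset: what is moved stays moved. The work goes in short steps, Python scripts to look and compute and a tool call to move; the robot and the scene stay as the last step left them, time stands still between calls to the robot, and variables do not carry over. Pictures are saved under pics/ and viewed, at most 10 in all, crops included, and the job is handed in when it is done.

Besides the shell and the picture viewer there is one more tool, called after ">>>" as name(argument=value, ...) on one line, values as JSON. play_rows: Moves the arm, as the interface text tells. Its arguments: {"type":"object","properties":{"increments":{"type":"string"},"force":{"type":"number"}},"required":["increments"]}

```bash
mkdir -p pics
cat > h.py <<'E'
import numpy as np,cv2
from plant import robot
def K(n):
    c=robot.calibration(n);f=192/np.tan(np.radians(c["vertical_fov"])/2)
    return np.array([[f,0,c["cx"]],[0,f,c["cy"]],[0,0,1]]),np.array(c["rvec"],float),np.array(c["tvec"],float)
def proj(n,p):
    k,r,t=K(n);return cv2.projectPoints(np.atleast_2d(np.array(p,float)),r,t,k,None)[0].reshape(-1,2)
def ray(n,u,v,z):
    k,r,t=K(n);R=cv2.Rodrigues(r)[0];d=R.T@np.linalg.solve(k,[u,v,1]);c=-R.T@t.ravel()
    return c+d*(z-c[2])/d[2]
def tri(a,b):
    P=lambda n:(lambda k,r,t:k@np.c_[cv2.Rodrigues(r)[0],t.ravel()])(*K(n))
    X=cv2.triangulatePoints(P("side"),P("top"),np.array(a,float),np.array(b,float)).ravel();return X[:3]/X[3]
E
python3 - <<'E'
from h import *
for n in("side","top"):
    im=robot.read_camera(n);cv2.imwrite(f"pics/{n}0.png",im)
    k,r,t=K(n);print(n,k[0,0],(-cv2.Rodrigues(r)[0].T@t.ravel()).round(3))
    for q in("handle","socket_mouth","cradle","rack","gouge","scriber","ink_tin","lino_block"):
        print(n,q,[(np.round(d["centre"],3).tolist(),round(d["conf"],2)) for d in robot.landmark_of(n,q)])
s=robot.read_state();print(s["tool_pos"],s["orientation"],s["force"],s["opening"],s["t"])
E
```

```text
side 453.6935119258543 [0.358 0.826 0.736]
side handle [([0.565, 0.142, 0.056], 0.65)]
side socket_mouth [([0.54, -0.209, 0.129], 0.93), ([0.306, 0.17, 0.178], 0.81), ([0.745, -0.432, 0.126], 0.68), ([0.757, -0.159, 0.004], 0.67)]
side cradle [([0.543, -0.215, -0.003], 0.93), ([0.305, 0.177, 0.004], 0.91), ([0.268, -0.237, -0.003], 0.81), ([0.742, -0.426, -0.004], 0.76), ([0.564, 0.211, 0.053], 0.2)]
side rack [([0.562, 0.206, 0.001], 0.88)]
side gouge [([0.565, 0.209, 0.051], 0.98)]
side scriber [([0.555, 0.275, 0.054], 0.74)]
side ink_tin [([0.763, 0.184, 0.002], 0.88), ([0.563, 0.21, 0.051], 0.67)]
side lino_block [([0.752, -0.159, 0.003], 0.84)]
top 368.0276748610341 [ 0.324 -0.059  1.184]
top handle [([0.566, 0.144, 0.057], 0.68)]
top socket_mouth [([0.306, 0.178, 0.173], 0.94), ([0.271, -0.24, 0.167], 0.85), ([0.743, -0.427, 0.124], 0.84), ([0.544, -0.213, 0.126], 0.8)]
top cradle [([0.273, -0.236, 0.002], 0.95), ([0.307, 0.176, 0.003], 0.95), ([0.542, -0.21, 0.002], 0.79), ([0.747, -0.43, -0.004], 0.74)]
top rack [([0.562, 0.207, 0.0], 0.92)]
top gouge [([0.562, 0.207, 0.055], 0.56)]
top scriber [([0.543, -0.21, 0.002], 0.51), ([0.56, 0.273, 0.054], 0.49)]
top ink_tin [([0.76, 0.181, -0.0], 0.94), ([0.54, -0.208, 0.041], 0.72)]
top lino_block [([0.755, -0.155, 0.003], 0.94)]
[ 0.20227005 -0.56488531  0.21866017] [3.09526677e+00 5.37353313e-01 5.48788200e-05] [-0.02015779  0.72057274 -0.16670178] 0.09288775274771559 0.9
```

View pics/side0.png

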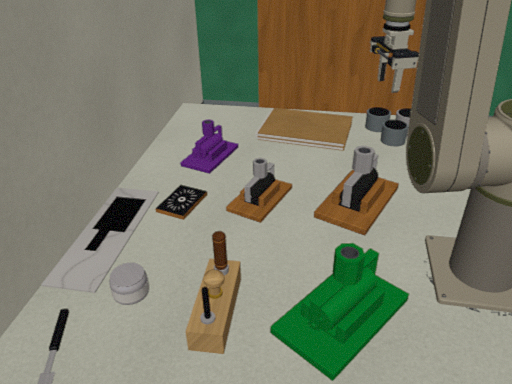

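View pics/top0.png

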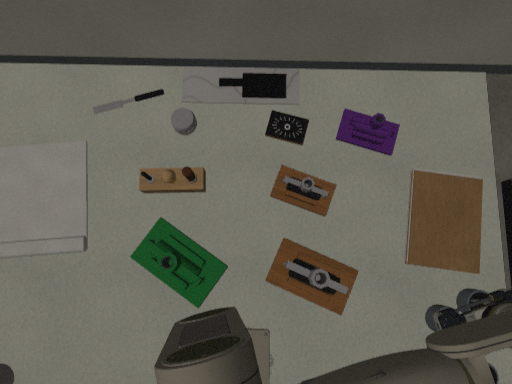

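The pictures show four cradles: green at top (180,262), purple at (368,132), and two wooden ones. The smaller wooden one is the target, at top (303,190) / side (260,196). The handle is at top (188,174) / side (220,250). I'll overlay my estimates on zoomed crops to check them.

Run:
```python
from h import *
a=np.linspace(0,2*np.pi,60)
def circ(c,r): return [[c[0]+r*np.cos(x),c[1]+r*np.sin(x),c[2]] for x in a]
H=[.5655,.143,.055];S=[.542,-.211,.125]
out=[]
for n in("side","top"):
    im=robot.read_camera(n)
    for nm,cs in (("h",[([*H[:2],.155],.014),([*H[:2],.069],.016)]),("s",[(S,.0185),(S,.0095)])):
        u,v=proj(n,cs[0][0])[0].astype(int)-np.array([0,0 if nm=="s" else -6])
        x0,y0=u-25,v-25;z=8
        c=cv2.resize(im[y0:y0+50,x0:x0+50],None,fx=z,fy=z,interpolation=cv2.INTER_CUBIC)
        for cc in cs:
            p=((proj(n,circ(*cc))-[x0,y0]+.5)*z).astype(np.int32)
            cv2.polylines(c,[p],True,(0,255,255),1)
        print(n,nm,x0,y0);out.append(cv2.resize(c,(300,300)) if 0 else c)
o=np.vstack([np.hstack(out[:2]),np.hstack(out[2:])]);cv2.imwrite("pics/z.png",cv2.resize(o,(600,600)))
```

```text
side h 192 215
side s 234 136
top h 160 151
top s 282 157
```

View pics/z.png

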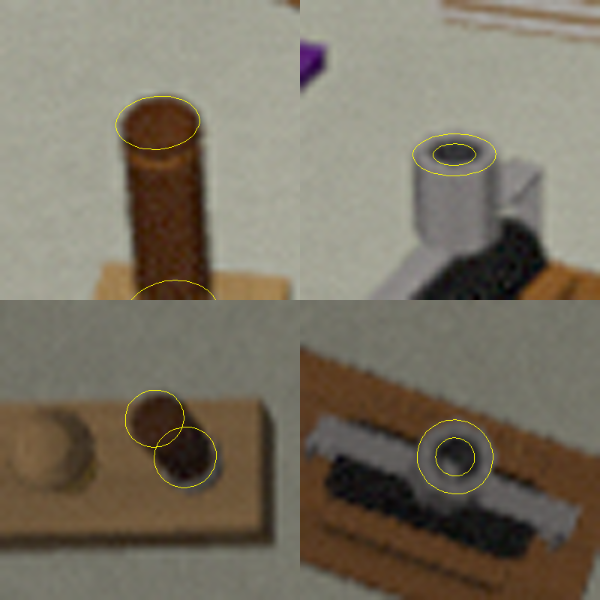

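The overlays fit within about 1–2 mm: handle top at side zoom (160,122), socket rim at (455,155). Next I'll compute the moves.

```bash
cat >> h.py <<'E'
def go(p,yaw=None):
    s=robot.read_state();R=cv2.Rodrigues(np.array(s["orientation"]))[0]
    d=R.T@(np.array(p)-s["tool_pos"])*1e3
    y=np.degrees(np.arctan2(R[1,1],R[0,1]))
    print("shift",d.round(1),"toolY at",y.round(1),"turn", None if yaw is None else [round(-((yaw-y+180)%360-180),1),round(-((yaw-y)%360-180),1)])
E
python3 - <<'E'
from h import *
go([.5645,.143,.27],3.5)
go([.5645,.143,.10])
E
```

```text
shift [ 579.6 -544.4  -51.3] toolY at -70.3 turn [np.float64(-73.8), np.float64(106.2)]
shift [ 579.6 -544.4  118.7] toolY at -70.3 turn None
```

>>> play_rows(increments="0 0 -51 0 -1;0 0 -51 0 -1;580 -544 -51 -74 -1;580 -544 -51 -74 -1;580 -544 -51 -74 -1;580 -544 -51 -74 -1;580 -544 -51 -74 -1;580 -544 -51 -74 -1;580 -544 -51 -74 -1;580 -544 -51 -74 -1;580 -544 -51 -74 -1;580 -544 -51 -74 -1;580 -544 -51 -74 -1;580 -544 -51 -74 -1;580 -544 -51 -74 -1;580 -544 -51 -74 -1;580 -544 -51 -74 -1;580 -544 -51 -74 -1;580 -544 -51 -74 -1;580 -544 -51 -74 -1", force=50)

```text
t: 3.0
tool_pos: [0.565, 0.1437, 0.2693]
orientation: [-2.146, -2.294, 0.001]
force: [0.5, 0.1, 0.3]
opening: 0.0932
gripper_force: 0.0
```

Run:
```python
from h import *
go([.5645,.143,.27],3.5)
go([.5645,.143,.10])
print(robot.read_state()["t"],robot.read_state()["tool_pos"])
```

```text
shift [-0.6 -0.6 -0.7] toolY at 3.8 turn [np.float64(0.3), np.float64(-179.7)]
shift [ -0.6  -0.5 169.3] toolY at 3.8 turn None
3.0 [0.56501884 0.14365678 0.26926189]
```

>>> play_rows(increments="-0.6 -0.5 40 0 -1;-0.6 -0.5 80 0 -1;-0.6 -0.5 110 0 -1;-0.6 -0.5 135 0 -1;-0.6 -0.5 155 0 -1;-0.6 -0.5 168 0 -1;-0.6 -0.5 168 0 -1;-0.6 -0.5 168 0 -1;-0.6 -0.5 168 0 1;-0.6 -0.5 168 0 1;-0.6 -0.5 168 0 1;-0.6 -0.5 168 0 1;-0.6 -0.5 168 0 1;-0.6 -0.5 168 0 1;-0.6 -0.5 168 0 1;-0.6 -0.5 168 0 1;-0.6 -0.5 168 0 1;-0.6 -0.5 168 0 1", force=50)

```text
t: 4.8
tool_pos: [0.5645, 0.1421, 0.1016]
orientation: [-2.149, -2.292, 0.0]
force: [0.3, 1.2, -0.1]
opening: 0.028
gripper_force: 50.0
```

>>> play_rows(increments="0 0 -10 0 1;0 0 -25 0 1;0 0 -55 0 1;0 0 -90 0 1;0 0 -120 0 1;0 0 -150 0 1;0 0 -150 0 1;0 0 -150 0 1")

```text
t: 5.6
tool_pos: [0.5651, 0.1423, 0.2533]
orientation: [2.147, 2.291, 0.004]
force: [-0.2, 0.3, -2.0]
opening: 0.0275
gripper_force: 50.0
```

Run:
```python
from h import *
go([.542,-.211,.24])
```

```text
shift [-351.   -45.9   13.1] toolY at 3.7 turn None
```

>>> play_rows(increments="-351 -46 0 0 1;-351 -46 0 0 1;-351 -46 0 0 1;-351 -46 0 0 1;-351 -46 0 0 1;-351 -46 0 0 1;-351 -46 0 0 1;-351 -46 0 0 1;-351 -46 0 0 1;-351 -46 0 0 1;-351 -46 13 0 1;-351 -46 13 0 1;-351 -46 13 0 1;-351 -46 13 0 1")

```text
t: 7.0
tool_pos: [0.5414, -0.2104, 0.2386]
orientation: [-2.147, -2.293, 0.0]
force: [-0.2, 1.1, -2.1]
opening: 0.0273
gripper_force: 50.0
```

```bash
cat > look.py <<'E'
from h import *
import sys
a=np.linspace(0,2*np.pi,60)
s=robot.read_state();T=np.array(s["tool_pos"]);print(s["t"],T)
R=cv2.Rodrigues(np.array(s["orientation"]))[0];print("tilt",R[:,2].round(4))
S=np.array([.542,-.211,.125]);out=[]
H=T-[0,0,.0466]
for n in("side","top"):
    im=robot.read_camera(n);z=6
    u,v=(proj(n,[(H+S)/2])[0]).astype(int);x0,y0=max(u-33,0),max(v-42,0)
    c=cv2.resize(im[y0:y0+84,x0:x0+66],None,fx=z,fy=z,interpolation=cv2.INTER_CUBIC)
    for o,r,col in((S,.0185,(0,255,255)),(H,.016,(0,255,0)),(H-[0,0,.04],.007,(0,0,255))):
        p=((proj(n,[o+[r*np.cos(x),r*np.sin(x),0] for x in a])-[x0,y0]+.5)*z).astype(np.int32)
        cv2.polylines(c,[p],True,col,1)
    out.append(c);print(n,x0,y0)
    for q in("handle","socket_mouth"): print(n,q,[(np.round(d["centre"],4).tolist(),round(d["conf"],2)) for d in robot.landmark_of(n,q)])
cv2.imwrite(f"pics/{sys.argv[1]}.png",np.hstack(out))
E
python3 look.py l1
```

```text
7.0 [ 0.5413653  -0.21041722  0.23863719]
tilt [-1.e-04  0.e+00 -1.e+00]
side 226 108
side handle [([0.5409, -0.2082, 0.1961], 0.77)]
side socket_mouth [([0.7438, -0.4323, 0.1264], 0.9), ([0.5393, -0.2101, 0.1248], 0.78), ([0.2712, -0.2365, 0.1682], 0.59), ([0.3084, 0.1734, 0.1772], 0.58), ([0.5417, -0.2146, -0.0013], 0.58)]
top 275 138
top handle [([0.561, 0.2057, 0.0021], 0.46)]
top socket_mouth [([0.3068, 0.1764, 0.1703], 0.84), ([0.2687, -0.2384, 0.1657], 0.74), ([0.5427, -0.2107, 0.1255], 0.59)]
```

View pics/l1.png

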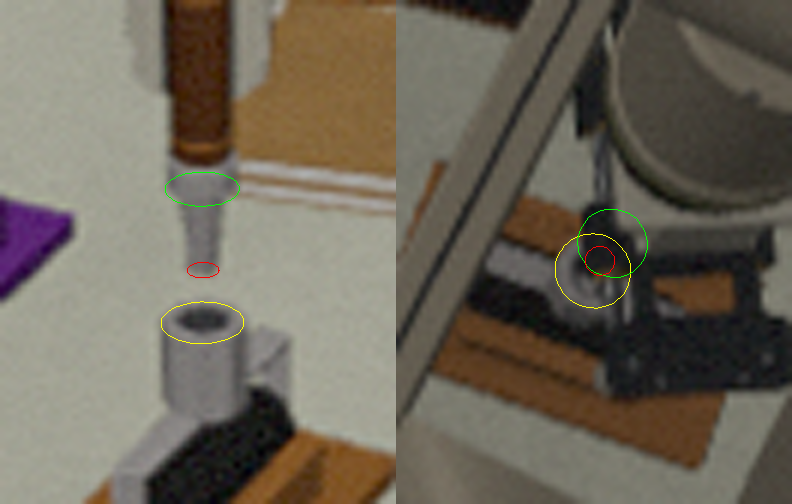

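The side crop shows the shank tip at (203,270), right above the socket mouth at (203,320), and it matches the prediction. I'll lower it in gently.

>>> play_rows(increments="-0.5 0.5 10 0 1;-0.5 0.5 20 0 1;-0.5 0.5 25 0 1;-0.5 0.5 30 0 1;-0.5 0.5 35 0 1;-0.5 0.5 40 0 1;-0.5 0.5 45 0 1;-0.5 0.5 50 0 1;-0.5 0.5 50 0 1;-0.5 0.5 50 0 1")

```text
t: 8.3
tool_pos: [0.5417, -0.2115, 0.1886]
orientation: [-2.148, -2.292, 0.0]
force: [1.0, -0.2, -0.8]
opening: 0.0276
gripper_force: 50.0
```

```bash
python3 look.py l2 | head -2
```

```text
8.3 [ 0.54172417 -0.21152518  0.18857226]
tilt [-2.e-04  1.e-04 -1.e+00]
```

View pics/l2.png

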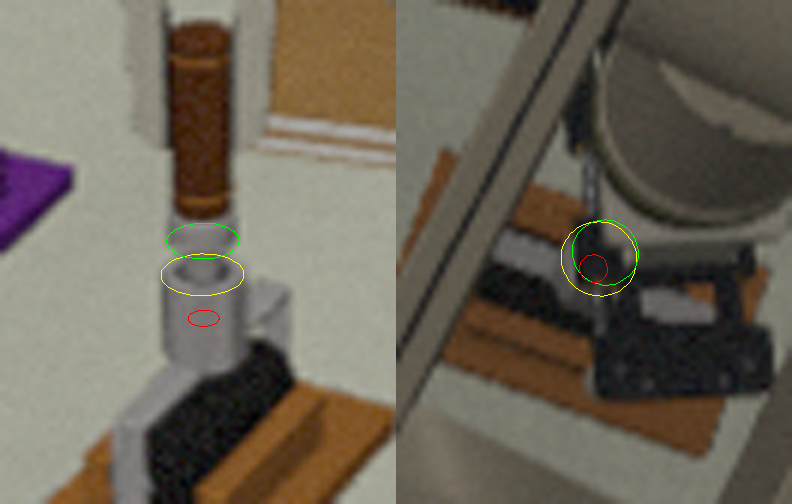

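The shank is in the bore at about (202,270) with almost no force. Now I'll press on in small steps.

>>> play_rows(increments="0 0 2 0 1;0 0 4 0 1;0 0 6 0 1;0 0 8 0 1;0 0 10 0 1;0 0 11 0 1;0 0 12 0 1;0 0 13 0 1;0 0 14 0 1;0 0 14 0 1;0 0 14 0 1")

```text
t: 9.7
tool_pos: [0.5416, -0.2115, 0.1747]
orientation: [-2.148, -2.292, 0.0]
force: [-4.1, 1.6, 2.4]
opening: 0.0275
gripper_force: 50.0
```

>>> play_rows(increments="0 -0.5 1 0 1;0 -0.5 2 0 1;0 -0.5 3 0 1;0 -0.5 4 0 1;0 -0.5 4 0 1;0 -0.5 4 0 1", force=60)

```text
t: 10.3
tool_pos: [0.5415, -0.2116, 0.1712]
orientation: [2.148, 2.292, 0.001]
force: [-3.7, 3.0, 6.1]
opening: 0.0275
gripper_force: 60.0
```

>>> play_rows(increments="0 -0.8 1 0 1;0 -0.8 2 0 1;0 -0.8 3 0 1;0 -0.8 3 0 1;0 -0.8 3 0 1")

```text
t: 10.8
tool_pos: [0.5414, -0.2116, 0.169]
orientation: [2.147, 2.291, 0.002]
force: [-2.8, 3.5, 8.7]
opening: 0.0273
gripper_force: 60.0
```

>>> play_rows(increments="0 0 1 0 1;0 0 2 0 1;0 0 3 0 1;0 0 3 0 1;0 0 3 0 1")

```text
t: 11.3
tool_pos: [0.5415, -0.2117, 0.1667]
orientation: [2.147, 2.29, 0.002]
force: [-4.7, 4.4, 12.2]
opening: 0.0276
gripper_force: 60.0
```

>>> play_rows(increments="-0 -0.5 1 0 1;0 -0.5 2 0 1;0 -0.5 3 0 1;0 -0.5 3 0 1;0 -0.5 3 0 1")

```text
t: 11.8
tool_pos: [0.5415, -0.2117, 0.1649]
orientation: [2.146, 2.29, 0.003]
force: [-5.3, 6.1, 19.4]
opening: 0.0275
gripper_force: 60.0
```

>>> play_rows(increments="0.5 0 1 0 1;0.5 0 2 0 1;0.5 0 3 0 1;0.5 0 3 0 1;0.5 0 3 0 1")

```text
t: 12.3
tool_pos: [0.5415, -0.2117, 0.1629]
orientation: [2.145, 2.289, 0.003]
force: [-8.4, 5.6, 24.5]
opening: 0.0275
gripper_force: 60.0
```

```bash
python3 look.py l3 | head -2
```

```text
12.3 [ 0.54153035 -0.21167826  0.16288809]
tilt [ 0.0045 -0.0019 -1.    ]
```

View pics/l3.png

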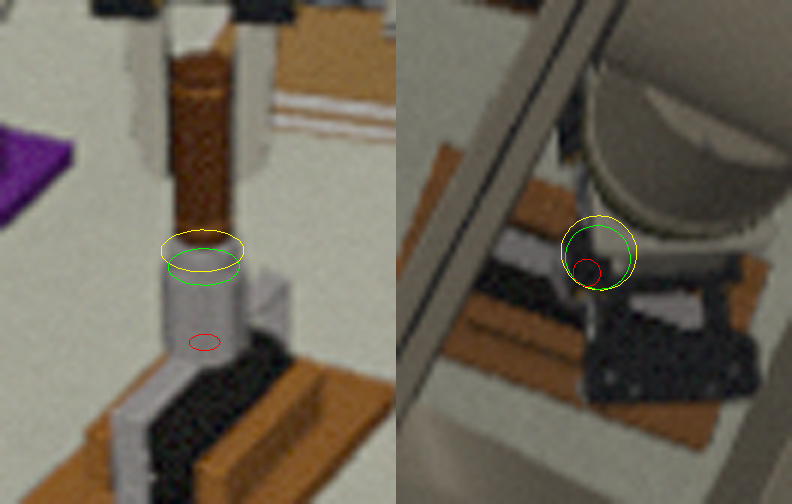

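The ferrule appears flush on the rim at about (203,245). The load is about 26 N, the cushion's stiffness has returned, and the shoulder height matches the sunken rim. I'll unload before releasing.

>>> play_rows(increments="0 0.5 -2 0 1;0 1 -4 0 1;0 1 -6 0 1;0 1 -8 0 1;0 1 -9 0 1;0 1 -9 0 1;0 1 -9 0 1")

```text
t: 13.3
tool_pos: [0.5415, -0.2115, 0.1687]
orientation: [2.147, 2.291, 0.001]
force: [-3.1, 1.6, 7.4]
opening: 0.0273
gripper_force: 60.0
```

>>> play_rows(increments="0 0.5 -1 0 1;0 0.5 -2 0 1;0 0.5 -3 0 1;0 0.5 -4 0 1;0 0.5 -4 0 1;0 0.5 -4 0 1")

```text
t: 13.9
tool_pos: [0.5415, -0.2113, 0.1714]
orientation: [2.149, 2.292, -0.0]
force: [-1.3, -1.9, 0.9]
opening: 0.0277
gripper_force: 60.0
```

Nearly unloaded. Now I'll open slowly and lift clear.

>>> play_rows(increments="0 0 -1 0 1;0 0 -1 0 0.2;0 0 -1 0 0;0 0 -1 0 -0.5;0 0 -1 0 -1;0 0 -1 0 -1;0 0 -1 0 -1;0 0 -1 0 -1;0 0 -15 0 -1;0 0 -40 0 -1;0 0 -70 0 -1;0 0 -100 0 -1;0 0 -130 0 -1;120 0 -130 0 -1;220 0 -130 0 -1;220 0 -130 0 -1;220 0 -130 0 -1;220 0 -130 0 -1;220 0 -130 0 -1;220 0 -130 0 -1")

```text
t: 15.9
tool_pos: [0.5274, 0.0085, 0.3027]
orientation: [2.146, 2.292, 0.001]
force: [-0.2, -0.5, -0.4]
opening: 0.093
gripper_force: 0.0
```

Run:
```python
from h import *
a=np.linspace(0,2*np.pi,60);S=np.array([.5415,-.2112,.125]);out=[]
for n in("side","top"):
    im=robot.read_camera(n);z=6
    u,v=(proj(n,[S+[0,0,.04]])[0]).astype(int);x0,y0=u-33,v-42
    c=cv2.resize(im[y0:y0+84,x0:x0+66],None,fx=z,fy=z,interpolation=cv2.INTER_CUBIC)
    for h,r,col in((0,.0185,(0,255,255)),(.014,.016,(0,255,0)),(.1,.014,(0,0,255))):
        p=((proj(n,[S+[r*np.cos(x),r*np.sin(x),h] for x in a])-[x0,y0]+.5)*z).astype(np.int32)
        cv2.polylines(c,[p],True,col,1)
    out.append(c)
    for q in("handle","gouge","scriber"): print(n,q,[(np.round(d["centre"],4).tolist(),round(d["conf"],2)) for d in robot.landmark_of(n,q)])
cv2.imwrite("pics/l4.png",np.hstack(out))
```

```text
side handle [([0.5396, -0.2139, 0.125], 0.61)]
side gouge [([0.565, 0.2093, 0.0505], 0.58)]
side scriber [([0.5599, 0.2709, 0.052], 0.89)]
top handle [([0.5407, -0.2127, 0.127], 0.54)]
top gouge []
top scriber [([0.5581, 0.2715, 0.0533], 0.4)]
```

View pics/l4.png

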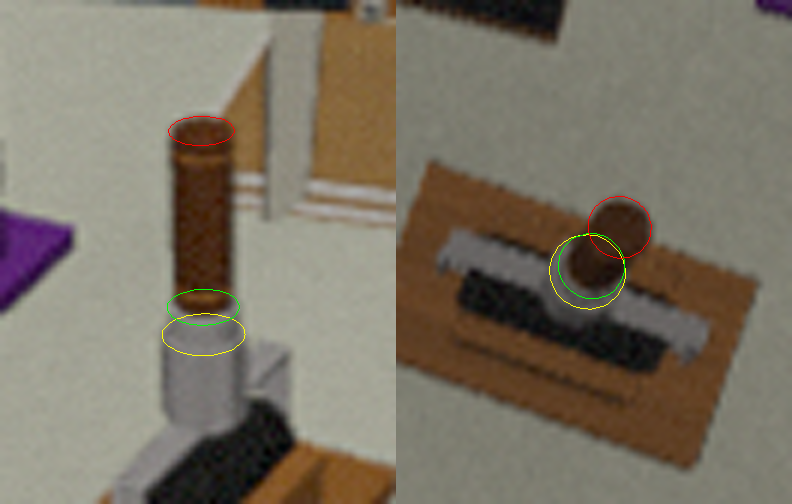

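The handle stands upright, with its top at (202,130) and the ferrule on the rim at (203,330). Both match the fully home model, and the arm is clear.

```bash
python3 -c "
from plant import robot
print(robot.close_job())"
```

```text
the job is handed in; nothing more can be done
None
```

The handle is fully home in the small wooden cradle's roller, shoulder on the rim, upright and released; driving took about 26 N at most, about 16 s passed on the robot's clock, and the job is handed in (no verdict came back).

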